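Re-aim the clamped scanner head to the index clip

TASK

On the swivel stand, loosen the wing knob on top by turning it anticlockwise until the scanner head is free, swing the head by its upright grip until its pointer points into the gap of the fork-shaped index clip, then retighten the knob clockwise until its torque clutch just slips, and stop there. The head must stay on the mark. Do not disturb the other things on the bench.

Things in the scene. Friction and masses are not known exactly. Their poses are not given: they have to be found in the camera images.
- stand: Fixed swivel stand: round turned-wood foot 236 mm across and 30 mm high, with a flat aluminium arc scale (inner edge 119 mm and outer edge about 181 mm from the axis, top face 36 mm above the bench, spanning 67 deg to each side of the stand's x axis). Origin on the bench on the vertical swivel axis, z up. Head, wing knob and index clip all share this axis. Its place and yaw vary.
- head (a joint): Angle (rad) of the scanner head about the stand's axis, anticlockwise from above positive, 0 when it points along the stand's x axis; stops at -1.0 and +1.0. Held fast by the clamp (about 2.3 N m at the axis); freed, it turns with a light friction of 0.15 N m and stays where it is left.
- head_grip (a point): Point on the axis of the head's upright round rubber grip (24 mm diameter, 70 mm tall, from 115 to 185 mm above the bench), 105 mm from the swivel axis, 158 mm above the bench. The grip stands on the scanner housing, a grey box 55 mm radially by 160 mm across by 50 mm, top 115 mm above the bench, inner face 75 mm from the axis. x points radially outwards, z up.
- pointer_tip (a point): Tip of the flat black pointer, 6 mm wide, that sticks out below the scanner housing, 157 mm from the swivel axis and 42 mm above the bench. x points radially outwards.
- clip_gap (a point): Centre of the mouth of the gap in the steel fork-shaped index clip fixed on the arc scale: two prongs 8 mm wide with a 12 mm gap, tops 58 mm above the bench, pointing inwards. This point is 157 mm from the swivel axis, 42 mm above the bench, where the pointer tip must come. Its angle along the scale varies.
- wing_grip (a point): Wing knob on top of the stand, on the swivel axis: an upright flat black bar 80 mm long, 18 mm thick, 32 mm high (from 134 to 166 mm above the bench). This point is on its axis, 154 mm above the bench; x along the bar, y across it, z up. It turns with the bar.
- screw (a joint): Angle (rad) of the clamp screw below the wing knob: 0 as found (clamped), grows as it is turned anticlockwise from above (loosening), falls below 0 as it is tightened further. The clamp lets go completely from about +0.7; the screw can turn to +2.6. Resistance to turning is 0.15 N m when loose and, from about +0.7 down, grows as it is tightened; the clutch begins to slip at about -0.05 and the screw stops advancing at about -0.25.
- wing (a joint): Slip (rad) of the wing knob on the clamp screw: 0 as found and while knob and screw turn together; it falls below 0 while the knob is turned on clockwise and the torque clutch (0.26 N m) slips; the slip begins softly. The knob's total turn is screw + wing.
- vase: Terracotta vase 116 mm across and 135 mm tall. Origin at centre of underside. Bystander.
- bell_jar: Glass bell jar with a knob on top, 130 mm across, 190 mm tall. Origin at centre of underside. Bystander.
- solvent: Amber bottle 68 mm across, 150 mm tall. Origin at centre of underside. Bystander.
- dish: White ceramic dish 90 mm across, 30 mm high. Origin at centre of underside. Bystander.
- spatula: Lying spatula 200 mm long, along its x axis. Bystander.
- brush: Lying brush 180 mm long, along its x axis. Bystander.
- pigment: Glass jar with white lid, 56 mm across, 60 mm tall. Origin at centre of underside. Bystander.

How it is judged:
On the way, in this order (a step that is already met when the one before it is completed fails the run):
1. the clamp is loosened, so that the head is free (value of joint screw above 0.5 rad), for 0.2 s.
2. with the clamp loose, the head's pointer is brought to the gap of the index clip (horizontal distance between pointer_tip and clip_gap below 0.006 m and value of joint screw above 0.35 rad), for 0.3 s.
3. the clamp is tightened to the clutch (value of joint screw below -0.02 rad), for 0.2 s.
At the end, for the whole second after the job is handed in: Pointer tip within 6 mm of the middle of the clip's gap, seen from above; clamp screw below -0.02 rad (tighter than found); the knob has slipped no more than 0.8 rad; head at rest. No bystander has moved by more than 30 mm or fallen over (horizontal distance between pointer_tip and clip_gap below 0.006 m and value of joint screw below -0.02 rad and value of joint wing above -0.8 rad and angular speed of head below 0.05 rad/s and distance of each of vase, bell_jar, solvent, dish, spatula, brush, pigment from where it was at the start of the episode below 0.03 m); the robot touches nothing.
It fails at once if the knob is turned on more than 0.8 rad (45 deg) after the clutch began to slip (value of joint wing below -0.8 rad).
It fails at once if a bystander is shifted by more than 30 mm or knocked over (distance of any of vase, bell_jar, solvent, dish, spatula, brush, pigment from where it was at the start of the episode above 0.03 m or angle between any of vase, bell_jar, solvent, dish, pigment's own z axis and vertical above 0.5 rad).
It also fails if it takes over 72 s, if anything falls off the work surface, if the arm or the gripper's body presses on something with over 40 N, if the wrist force passes 120 N, or if a joint passes its speed limit or range.

ROBOT

A 6-joint arm with a two-finger parallel gripper is mounted at the origin on the work surface. World frame = base frame: x ahead of the robot, y to its left, z up, the work surface at z = 0. Lengths are in m, angles in rad, forces in N, time in s.
With the tool pointing down it reaches from about 0.35 to 0.925 m from the base axis. Payload 6.4 kg.
Tool frame: the origin (TCP) lies on the centre line of the jaws, within the pads' length; the fingertips stand ctrl.nose_length ahead of it and the grasp point (between the pads) lies 5 mm behind it (ctrl.nose_length is the distance from the TCP to the fingertips, in m); x points along the fingers, z is the direction in which the jaws open and shut, and the axes are right-handed (so a half turn about x gives the same grasp; the last joint's range is limited). The gripper opens to 94 mm and grips with 3 to 60 N. Pads are 16 mm wide; open, the fingers measure 119 mm over their backs; the gripper's body (75 mm by 177 mm) begins 78 mm behind the grasp point.
Start: joints at [-1.484, 0.245, 1.558, -0, 1.339, -0.174], TCP at [0.168, -0.628, 0.219] pointing down, gripper open.
Joint ranges: [-3.13, 3.13], [-1.02, 2.26], [0.13, 2.54], [-0.95, 4.09], [0.21, 2.88], [-2.74, 2.74]. Speed limits (rad/s): [2.57, 2.57, 3.14, 3.14, 3.14, 3.14].

INTERFACE

Orientations are given as a unit quaternion [w, x, y, z].
In Python, from workcell import ctrl gives the robot as it stands. The module is installed in compiled form; this text tells all that it offers.
- The arm moves only by the tool servo_tool, never from a script. Its argument "moves" is one flat list of numbers, 6 for each row, row after row: the shift along the tool's x, y, z each as a share of 0.25 m, from -1 to 1, then the turn, a rotation vector about the tool's x, y, z each as a share of pi/4 rad, from -1 to 1. A call has 1 to 8 rows; each row is the pose to reach, as a shift and turn from the pose commanded when the call began, along the tool's axes at that moment; what a row does not reach only later rows make up. A row lasts 1/10 s, in which the tool goes at most 50 mm and 8.59 degrees, less where a joint would pass 70% of its speed; a pose out of reach is approached as far as the arm can. A call with a number of a shift or a turn outside -1 to 1 is refused whole. A call with a gripper value outside its range is refused whole. "fingers" is the closure, from -1 (fully open) to 1 (shut), set as the call begins (left out, the last holds). The fingers move at their own pace and stop on an object; "grip_force" is the grip in N (left out, the last holds). Time passes only in rows, so rows that repeat a pose let the fingers close. It gives the time, the measured TCP pose, the force and the opening at its end, in the units of the state.
- ctrl.sense(): the state, without advancing time (a new reading comes with each control period).
- ctrl.get_image(name): name is "scene" or "top" or "wrist"; returns (picture, depth): 384x512x3 uint8, red, green, blue; 384x512 float32, m along the optical axis (not along the pixel's ray), 0 where there is no reading.
- ctrl.camera_params(name): a dict with "camera_matrix" (3x3 intrinsics, pixels), "k1" (the pictures are not rectified: a ray, as slopes to the right and down, at radius r is drawn at 1 + k1 r^2 times it, then the intrinsics apply), "view" (4x4, takes a point from world to camera coordinates). Camera axes: x right, y down, z forward; pixel columns grow to the right and rows downward; lengths in m; the calibration is good to about 2 mm. A picture is of the moment at which its call begins: read the wrist's pose just before it. camera_params takes no time and is no camera call; for the wrist camera it gives the pose at the moment of the call.
- ctrl.hand_in(): hands the job in, once; it reports no verdict.
Trained networks look in the newest picture that a camera, given by its name, has taken for a name from the list of things; names that differ only in an ending like _2 or _b are one class to them, and where a whole thing is asked for, a point or a joint stands for the part that bears it (a point fixed in the world has none). Each returns a list of dicts, best first, with "p" (0 to 1); they miss things now and then, are a little off and sometimes report something else, mostly with a low value. They report only what shows in the picture. A call takes as long as a camera call.
- ctrl.search_frame(camera, label): "point" ([x, y, z] in m, in world coordinates, good to about 4 mm: the middle of the surface that is visible of it).
- ctrl.masks_of(camera, label): "mask" (384x512 bool, what is visible of it).
The state is a dict: "time": time; "joints": joint angles; "qd": joint speeds; "joint_torque": joint torques, N m; "ee_pos": TCP position; "eef_rot": TCP orientation; "force": force on the tool from outside, world axes, zero at the start; "ft_torque": the same for the moment, N m; "grip_width": finger opening in m.
Only numpy, scipy, OpenCV 4.12 (cv2) and the standard library are available. Lean on these libraries where they do the work, as an engineer would, in place of code of your own. Each camera call takes 0.05 s, during which the arm holds its last target. There are 200 camera calls.

## Working session

There is one attempt and no reset: what is moved stays moved. The work goes in short steps, Python scripts to look and compute and a tool call to move; the robot and the scene stay as the last step left them, time stands still between calls to the robot, and variables do not carry over. Pictures are saved under pics/ and viewed, about 8 in all and at most 12, crops included, and the job is handed in when it is done.

Besides the shell and the picture viewer there is one more tool, called after "Request:" in YAML: its name, and indented under it one key for each argument. servo_tool: Moves the arm, as the interface text tells. Its arguments: {"type":"object","properties":{"moves":{"type":"array","items":{"type":"number"}},"fingers":{"type":"number"},"grip_force":{"type":"number"}},"required":["moves"]}

```bash
mkdir -p pics
cat > h.py <<'E'
import numpy as np, cv2
from workcell import ctrl
def snap(n,f=None):
    im,d=ctrl.get_image(n)
    if f: cv2.imwrite('pics/'+f,cv2.cvtColor(im,cv2.COLOR_RGB2BGR))
    return im,d
def cloud(n,d):
    p=ctrl.camera_params(n);K=np.array(p['camera_matrix']);V=np.array(p['view'])
    h,w=d.shape;u,v=np.meshgrid(np.arange(w),np.arange(h))
    pts=np.stack([u,v],-1).reshape(-1,1,2).astype(float)
    n_=cv2.undistortPoints(pts,K,np.array([p['k1'],0,0,0,0.])).reshape(h,w,2)
    c=np.concatenate([n_*d[...,None],d[...,None]],-1)
    W=(c-V[:3,3])@V[:3,:3]; W[d==0]=np.nan
    return W
E
python3 - <<'E'
from h import *
print(ctrl.sense(), ctrl.nose_length)
a,_=snap('scene');b,d=snap('top')
cv2.imwrite('pics/a.png',cv2.cvtColor(np.vstack([a,b])[:, :],cv2.COLOR_RGB2BGR)) if 0 else cv2.imwrite('pics/a.png',cv2.resize(cv2.cvtColor(np.hstack([a,b]),cv2.COLOR_RGB2BGR),(800,300)))
cv2.imwrite('pics/top.png',cv2.cvtColor(b,cv2.COLOR_RGB2BGR))
for c in ['top','scene']:
  for n in ['stand','head','head_grip','pointer_tip','clip_gap','wing_grip','vase','bell_jar','solvent','dish','spatula','brush','pigment']:
    try: print(c,n,[(np.round(r['point'],3),round(r['p'],2)) for r in ctrl.search_frame(c,n)[:2]])
    except Exception as e: print(c,n,e)
print(ctrl.sense()['time'])
E
```

```text
{'time': 0.0, 'joints': array([-1.48407772e+00,  2.45801001e-01,  1.55898962e+00, -6.96530671e-07,
        1.33870819e+00, -1.74115184e-01]), 'qd': array([-0.00205434, -0.00028534,  0.00091761,  0.00042677, -0.00081301,
        0.00039219]), 'joint_torque': array([-2.19260459e-03, -4.15834880e+01, -3.14604235e+01,  6.84300950e-02,
        3.32755689e-02, -1.35720516e-04]), 'ee_pos': array([ 0.1675719 , -0.62743818,  0.21836682]), 'eef_rot': array([ 0.56032197,  0.43122663,  0.56123286, -0.43023315]), 'force': array([0.41639423, 0.83976737, 0.25069257]), 'ft_torque': array([ 0.00255452,  0.02721773, -0.02520401]), 'grip_width': 0.09390671327030817} 0.014
top stand [(array([ 0.577, -0.063,  0.036]), 0.56)]
top head [(array([0.578, 0.018, 0.116]), 0.78)]
top head_grip [(array([0.582, 0.018, 0.116]), 0.64)]
top pointer_tip [(array([ 0.576, -0.059,  0.034]), 0.61), (array([0.581, 0.02 , 0.118]), 0.59)]
top clip_gap []
top wing_grip [(array([ 0.551, -0.074,  0.162]), 0.46)]
top vase [(array([ 0.62 , -0.404,  0.102]), 0.6)]
top bell_jar [(array([0.625, 0.394, 0.144]), 0.98)]
top solvent [(a
[... 451 characters left out ...]
0.093]), 0.24)]
scene head_grip [(array([0.613, 0.015, 0.108]), 0.95)]
scene pointer_tip [(array([0.613, 0.013, 0.112]), 0.94)]
scene clip_gap [(array([ 0.73 , -0.118,  0.042]), 0.66)]
scene wing_grip [(array([ 0.57 , -0.071,  0.157]), 0.57)]
scene vase [(array([ 0.652, -0.396,  0.095]), 0.75)]
scene bell_jar [(array([0.68 , 0.396, 0.128]), 0.71)]
scene solvent [(array([0.474, 0.396, 0.086]), 0.71)]
scene dish [(array([ 0.587, -0.262,  0.009]), 0.68), (array([ 0.481, -0.455,  0.018]), 0.6)]
scene spatula [(array([ 0.37 , -0.02 ,  0.007]), 0.95), (array([0.474, 0.398, 0.09 ]), 0.58)]
scene brush [(array([ 0.586, -0.263,  0.012]), 0.78)]
scene pigment [(array([0.502, 0.111, 0.052]), 0.93)]
1.4
```

View pics/top.png

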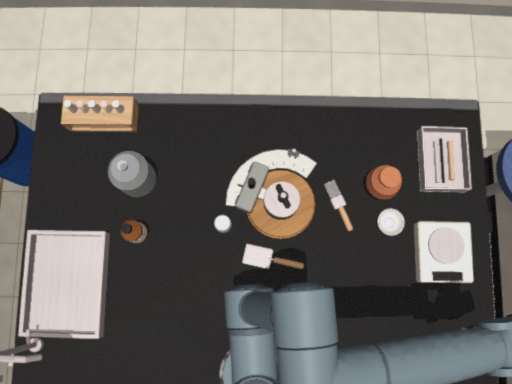

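View pics/a.png

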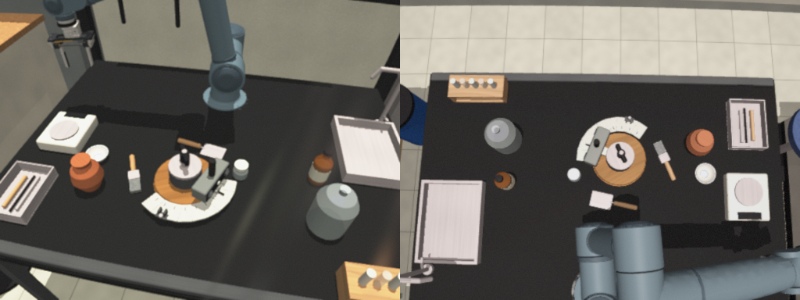

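Run:
```python
from h import *
im,d=snap('top');W=cloud('top',d)
m=lambda lo,hi:(W[...,2]>lo)&(W[...,2]<hi)&(abs(W[...,0]-.58)<.25)&(abs(W[...,1]+.06)<.22)
for n,lo,hi in [('wing',.155,.172),('grip',.174,.2),('house',.108,.122)]:
    P=W[m(lo,hi)][:,:2].astype(np.float32); print(n,len(P),P.mean(0),cv2.minAreaRect(P))
# scale ring/clip
P=W[m(.047,.07)][:,:2]; print('clip',len(P),np.round(P[::max(1,len(P)//25)],3).tolist())
```

```text
wing 180 [ 0.55652076 -0.06832416] ((0.5740532279014587, -0.04001057147979736), (0.14639869332313538, 0.05097046494483948), 59.97319793701172)
grip 50 [0.5921723  0.02091071] ((0.580223023891449, -0.024812545627355576), (0.1231648400425911, 0.021084189414978027), 74.54561614990234)
house 776 [0.5899439  0.02157664] ((0.5683498382568359, -0.03505966067314148), (0.18434388935565948, 0.159561425447464), 66.89215850830078)
clip 318 [[0.737, -0.117], [0.722, -0.105], [0.715, -0.105], [0.709, -0.126], [0.593, -0.016], [0.583, -0.007], [0.576, -0.013], [0.571, -0.017], [0.543, -0.017], [0.515, -0.117], [0.507, -0.041], [0.501, 0.107], [0.496, 0.116], [0.493, 0.139], [0.494, 0.1], [0.49, 0.129], [0.485, 0.138], [0.487, 0.1], [0.483, 0.109], [0.479, 0.122], [0.476, 0.135], [0.477, 0.096], [0.473, 0.105], [0.47, 0.112], [0.466, 0.115], [0.464, 0.112], [0.46, 0.105]]
```

```bash
cat >> h.py <<'E'
from scipy.spatial.transform import Rotation as Ro
def rot(s): q=np.array(s['eef_rot']); return Ro.from_quat(np.r_[q[1:],q[0]])
def yaw(s): z=rot(s).as_matrix()[:,2]; return np.arctan2(z[1],z[0])
def go(p,ps=None,s=None,cur=None):
    """units to reach world TCP p, tool down, with jaw axis z yaw ps"""
    s=s or ctrl.sense(); R=rot(s); ps=yaw(s) if ps is None else ps
    x=np.array([0,0,-1.]);z=np.array([np.cos(ps),np.sin(ps),0]);T=Ro.from_matrix(np.c_[x,np.cross(z,x),z])
    d=R.inv().apply(np.array(p)-s['ee_pos'])/.25; r=(R.inv()*T).as_rotvec()/(np.pi/4)
    return np.round(np.r_[d,r],3).tolist()
E
python3 - <<'E'
from h import *
s=ctrl.sense();print(rot(s).as_matrix().round(3),yaw(s),s['joints'][5]);
print(go([.4,-.3,.36])); print(go([.5,-.07,.36]))
p=ctrl.camera_params('wrist');V=np.array(p['view']);C=-V[:3,:3].T@V[:3,3];print('cam in tool',rot(s).inv().apply(C-s['ee_pos']),'fwd',V[2,:3],'right',V[0,:3],p['camera_matrix'][0])
E
```

```text
[[-0.     0.966  0.258]
 [ 0.     0.258 -0.966]
 [-1.    -0.    -0.   ]] -1.309986372993761 -0.17410878783107295
[-0.562, 1.236, -1.028, 0.0, -0.0, 0.0]
[-0.562, 1.86, -1.814, 0.0, -0.0, 0.0]
cam in tool [-1.65520069e-01  6.48287459e-02 -1.94810799e-05] fwd [-0.21823751 -0.05791598 -0.97417562] right [ 2.58649110e-01 -9.65971207e-01 -5.15067345e-04] [326.31645969   0.         255.30343414]
```

Request:
servo_tool:
  moves: [-0.56,0.2,-0.2,0,0,0,-0.56,0.4,-0.4,0,0,0,-0.56,0.6,-0.6,0,0,0,-0.56,0.8,-0.75,0,0,0,-0.56,0.95,-0.9,0,0,0,-0.56,0.98,-0.95,0,0,0]

```text
time: 2.05
ee_pos: [0.2998, -0.4087, 0.3459]
eef_rot: [0.561, 0.431, 0.56, -0.431]
force: [0.3, 0.1, -0.1]
grip_width: 0.094
```

Request:
servo_tool:
  moves: [0,0.2,-0.2,0,0,0,0,0.4,-0.4,0,0,0,0,0.6,-0.6,0,0,0,0,0.8,-0.8,0,0,0,0,0.9,-0.87,0,0,0,0,0.9,-0.87,0,0,0,0,0.9,-0.87,0,0,0]

```text
time: 2.75
ee_pos: [0.4617, -0.1387, 0.3454]
eef_rot: [0.562, 0.43, 0.562, -0.429]
force: [-0.6, -0.9, -0.1]
grip_width: 0.0942
```

Run:
```python
from h import *
s=ctrl.sense();print(s['ee_pos'],yaw(s),s['joints'],s['qd'].round(3))
im,d=snap('wrist','w1.png')
W=cloud('wrist',d);np.save('w1.npy',W)
for n in ['head_grip','pointer_tip','clip_gap','wing_grip']:
    print(n,[(np.round(r['point'],3),round(r['p'],2)) for r in ctrl.search_frame('wrist',n)[:2]])
```

```text
[ 0.46167705 -0.13865271  0.3453578 ] -1.3046108381720032 [-5.27989410e-01 -2.40099301e-01  1.81734165e+00  8.29048172e-04
  1.56387604e+00  7.76615999e-01] [ 0.211  0.088 -0.067 -0.034 -0.014  0.228]
head_grip [(array([0.573, 0.019, 0.116]), 0.9)]
pointer_tip [(array([0.572, 0.013, 0.115]), 0.71), (array([ 0.554, -0.078,  0.166]), 0.65)]
clip_gap [(array([ 0.374, -0.016,  0.001]), 0.2)]
wing_grip [(array([ 0.559, -0.076,  0.167]), 0.64)]
```

View pics/w1.png

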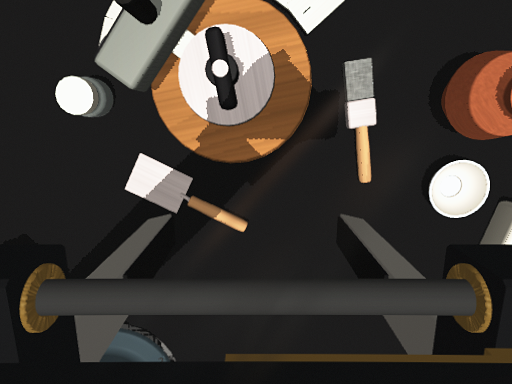

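Run:
```python
from h import *
s=ctrl.sense();print(s['ee_pos']);print(go([.5,-.08,.42],-1.45))
```

```text
[ 0.45981715 -0.14337183  0.34503106]
[-0.3, 0.22, -0.204, 0.176, 0.0, 0.001]
```

Request:
servo_tool:
  moves: [-0.15,0.1,-0.1,0.1,0,0,-0.3,0.22,-0.2,0.18,0,0,-0.3,0.22,-0.2,0.18,0,0,-0.3,0.22,-0.2,0.18,0,0,-0.3,0.22,-0.2,0.18,0,0,-0.3,0.22,-0.2,0.18,0,0]

```text
time: 3.6
ee_pos: [0.4997, -0.0808, 0.4182]
eef_rot: [0.527, 0.469, 0.529, -0.47]
force: [0.1, 0.9, -0.1]
grip_width: 0.0939
```

```bash
cat > meas.py <<'E'
from h import *
import sys
s=ctrl.sense();print(s['time'],s['ee_pos'],yaw(s),s['qd'].round(3))
im,d=snap('wrist',sys.argv[1]+'.png');W=cloud('wrist',d);np.savez(sys.argv[1],W=W,im=im)
c=np.array([.553,-.073]);r=np.hypot(W[...,0]-c[0],W[...,1]-c[1]);z=W[...,2]
P=W[(r<.06)&(z>.158)&(z<.172)][:,:2].astype(np.float32);print('bar',len(P),cv2.minAreaRect(P))
P=W[(r<.14)&(r>.07)&(z>.18)&(z<.192)][:,:2];print('grip top',len(P),np.nanmedian(P,0) if len(P) else '')
P=W[(r<.19)&(r>.06)&(z>.110)&(z<.120)][:,:2].astype(np.float32);print('house',len(P),cv2.minAreaRect(P))
P=W[(r<.2)&(r>.12)&(z>.052)&(z<.063)][:,:2].astype(np.float32);print('clip',len(P),cv2.minAreaRect(P))
from scipy.optimize import least_squares
# wood foot rim: outer boundary of z .025-.034
P=W[(z>.025)&(z<.033)&(r<.14)&(r>.09)][:,:2]
if len(P):
  a=np.arctan2(*(P-c).T[::-1]);b=np.round(a/.05).astype(int)
  E=np.array([P[b==k][np.argmax(np.hypot(*(P[b==k]-c).T))] for k in np.unique(b)])
  f=least_squares(lambda q:np.hypot(E[:,0]-q[0],E[:,1]-q[1])-.118,c,loss='soft_l1',f_scale=.002);print('foot axis',f.x,len(E),np.abs(f.fun).mean())
E
python3 meas.py w2
```

```text
3.6 [ 0.49966398 -0.08077132  0.41821478] -1.4533696455742935 [ 0.005 -0.    -0.005  0.003  0.001  0.004]
bar 997 ((0.558736264705658, -0.07518647611141205), (0.07790250331163406, 0.03160467743873596), 38.23273468017578)
grip top 343 [0.59694111 0.02089916]
house 4386 ((0.5967699885368347, 0.020359627902507782), (0.05703463405370712, 0.1590280681848526), 68.22586822509766)
clip 574 ((0.6069533824920654, 0.00012312829494476318), (0.04558044672012329, 0.35386255383491516), 47.18165588378906)
foot axis [ 0.56308376 -0.07197737] 108 0.005008627485250213
```

View pics/w2.png

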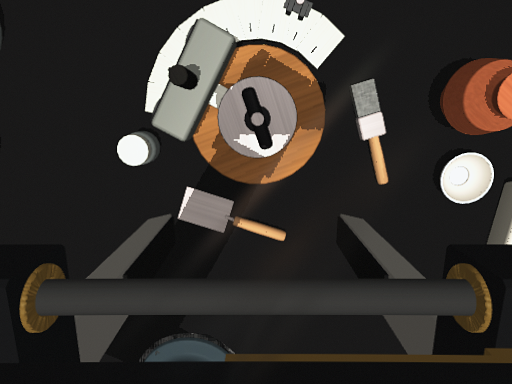

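Run:
```python
from h import *
W=np.load('w2.npz')['W'];z=W[...,2];c=np.array([.5585,-.0755]);r=np.hypot(W[...,0]-c[0],W[...,1]-c[1])
for lo in (.158,.162):
  P=W[(r<.05)&(r>.015)&(z>lo)&(z<.172)][:,:2]; 
  D=P-c;a=np.linalg.eigh(D.T@D)[1][:,1];print(len(P),np.degrees(np.arctan2(a[1],a[0])),P.mean(0))
  an=np.degrees(np.arctan2(D[:,1],D[:,0]))%180;print(np.percentile(an,[5,25,50,75,95]))
bar=np.median(an)
print(bar);s=ctrl.sense()
for zz in (.25,.149): print(go([*c,zz],np.radians(bar-90)))
```

```text
593 -153.6145042180111 [ 0.56031293 -0.07502002]
[ 7.37238535 18.149963   28.02477554 38.13483126 97.97974072]
509 -153.50196865808897 [ 0.56029249 -0.07496734]
[ 7.52938354 18.00941832 26.59608097 35.36841391 45.4401919 ]
26.596080968497972
[0.673, 0.237, 0.008, -0.441, -0.002, 0.003]
[1.077, 0.238, 0.008, -0.441, -0.002, 0.003]
```

Request:
servo_tool:
  moves: [0,0.2,0,-0.19,0,0,0.15,0.24,0.01,-0.38,0,0,0.33,0.24,0.01,-0.44,0,0,0.5,0.24,0.01,-0.44,0,0,0.65,0.24,0.01,-0.44,0,0,0.67,0.24,0.01,-0.44,0,0,0.67,0.24,0.01,-0.44,0,0,0.67,0.24,0.01,-0.44,0,0]

```text
time: 4.45
ee_pos: [0.5615, -0.0756, 0.2551]
eef_rot: [0.603, 0.372, 0.6, -0.371]
force: [-0.1, -1.1, 0.7]
grip_width: 0.0936
```

Run:
```python
from h import *
s=ctrl.sense();print(s['ee_pos'],yaw(s),s['joints'][5]);print(go([.5585,-.0755,.151],np.radians(-63.5)))
im,d=snap('wrist','w3.png')
```

```text
[ 0.56148452 -0.07564828  0.25506607] -1.1061798994176535 0.7721695849517151
[0.416, -0.011, -0.007, 0.003, 0.003, -0.003]
```

View pics/w3.png

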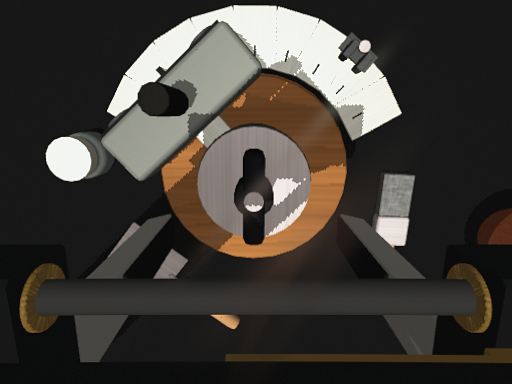

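```bash
sed -i 's/^c=np.array.*;r=/c=np.array([.5585,-.0755]);r=/' meas.py; sed -i 's/c=np.array(\[.553,-.073\])/c=np.array([.5585,-.0755])/' meas.py; python3 meas.py w4
python3 - <<'E'
from h import *
im=cv2.imread('pics/w4.png');cv2.imwrite('pics/w4c.png',cv2.resize(im[20:90,310:410],(800,560),interpolation=cv2.INTER_CUBIC))
W=np.load('w4.npz')['W'];c=np.array([.5585,-.0755])
for v in range(30,78,4):
  print(v,' '.join('%3d'%(1000*W[v,u,2]) if W[v,u,2]==W[v,u,2] else 'nan' for u in range(330,386,3)))
E
```

```text
4.5 [ 0.56171442 -0.07563032  0.25550259] -1.1060884830482463 [ 0.002 -0.003 -0.002  0.001 -0.002  0.001]
bar 2197 ((0.5590202808380127, -0.07503549754619598), (0.07854929566383362, 0.03144234046339989), 14.480697631835938)
grip top 958 [0.59752346 0.02114277]
house 9536 ((0.5970268249511719, 0.020528875291347504), (0.057094212621450424, 0.15837286412715912), 68.29582214355469)
clip 1020 ((0.6076049208641052, -0.002513900399208069), (0.04262000322341919, 0.3484969735145569), 47.15862274169922)
foot axis [ 0.56311402 -0.07213454] 106 0.004307945583861998
30  37  36  -1   0   1   0   0   0   0   0   0   1   0   1   0   1   0   1   0
34  36  35  37  36   0   0   0  38   0   1   0   1   0   0   0   1   2   0   0
38  36  35  35  37  35  35  39  39  38   0   0   0   0   0   0   0   1   0   0
42  36  34  36  36  36  40  38  54  58  57  39  46  47   0   0  -1   0   1   0
46  37  36  36  38  39  40  56  59  58  57  47  47  47  47   1   1   0   0   0
50  35  37  35  37  37  57  58  57  57  43  48  47  46   0   1   1   0   1   0
54  35  35  36  36  56  57  60  55  41  39  38  38  56  58  39   0   2   0   1
58  36  37  35  41  50  57  35  38  38  40  39  56  58  59  58  38  -1   0   0
62  36  37  36  36  36  34  34  36  40  44  58  58  58  57  39   0   0   0  -1
66  35  34  36  36  35  35  37  36  45  58  59  57  38  39  34   0   1   0   0
70  36  36  36  36  36  34  34  40  49  56  58  39  38  35  35  36  36   0   0
74  36  35  38  35  36  35  35  35  35  36  35  34  34  35  33  35  35  35   0
```

View pics/w4c.png

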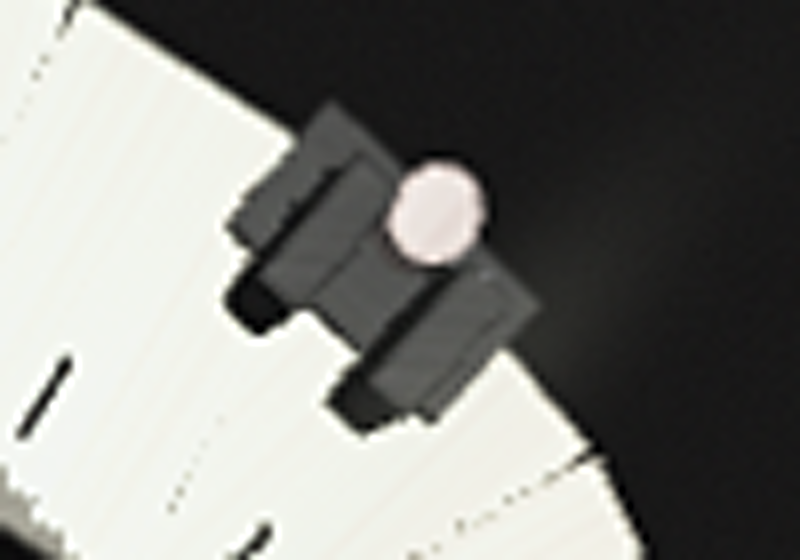

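Run:
```python
from h import *
W=np.load('w4.npz')['W'];c=np.array([.5585,-.0755]);z=W[...,2]
S=W[38:76,335:385].reshape(-1,3);P=S[(S[:,2]>.053)&(S[:,2]<.063)][:,:2]-c
th=np.arctan2(*P.mean(0)[::-1])
for _ in range(5):
  R=np.array([[np.cos(th),np.sin(th)],[-np.sin(th),np.cos(th)]]);Q=P@R.T
  t=Q[:,1];m=np.r_[t[t<0].min(),t[t<0].max(),t[t>0].min(),t[t>0].max()]
  mid=(np.median(t[t<np.median(t)-0])+np.median(t[t>np.median(t)]))/2
  off=(np.percentile(t,2)+np.percentile(t,98))/2; th+=off/.165
print(len(P),np.degrees(th),np.percentile(t,[2,10,25,50,75,90,98]).round(4),Q[:,0].min(),Q[:,0].max(),m)
print(np.histogram(t,bins=np.arange(-.018,.019,.002)))
for cc in ['wrist']:
  print([ (np.array(r['point']).round(4),r['p']) for r in ctrl.search_frame(cc,'clip_gap')])
```

```text
334 -13.567034526024209 [-0.0137 -0.0122 -0.0097 -0.0061  0.0101  0.0125  0.0137] 0.15705206229393087 0.17726240332795526 [-0.01423916 -0.00604628  0.00570947  0.01383354]
(array([ 0,  1, 38, 41, 42, 49,  0,  0,  0,  0,  0,  4, 35, 36, 44, 44,  0,
        0]), array([-1.80000000e-02, -1.60000000e-02, -1.40000000e-02, -1.20000000e-02,
       -1.00000000e-02, -8.00000000e-03, -6.00000000e-03, -4.00000000e-03,
       -2.00000000e-03, -1.38777878e-17,  2.00000000e-03,  4.00000000e-03,
        6.00000000e-03,  8.00000000e-03,  1.00000000e-02,  1.20000000e-02,
        1.40000000e-02,  1.60000000e-02,  1.80000000e-02]))
[(array([ 0.7274, -0.1161,  0.0472]), 0.66)]
```

Request:
servo_tool:
  moves: [0.15,-0.01,0,0,0,0,0.3,-0.01,-0.01,0,0,0,0.42,-0.01,-0.01,0,0,0,0.42,-0.01,-0.01,0,0,0,0.42,-0.01,-0.01,0,0,0]

```text
time: 5.1
ee_pos: [0.5579, -0.0741, 0.149]
eef_rot: [0.602, 0.371, 0.601, -0.371]
force: [-0.5, -0.1, -0.3]
grip_width: 0.0939
```

Request:
servo_tool:
  moves: [0,0,0,0,0,0,0,0,0,0,0,0,0,0,0,0,0,0,0,0,0,0,0,0,0,0,0,0,0,0,0,0,0,0,0,0,0,0,0,0,0,0]
  fingers: 1
  grip_force: 40

```text
time: 5.8
ee_pos: [0.5571, -0.0739, 0.1476]
eef_rot: [0.602, 0.371, 0.602, -0.371]
force: [-0.7, -0.1, 0.9]
grip_width: 0.0415
```

Run:
```python
from h import *
s=ctrl.sense();print(s['ee_pos'],yaw(s),s['joints'],s['force'],s['ft_torque'],s['grip_width'])
```

```text
[ 0.5570725  -0.07386769  0.14755372] -1.1058111099618442 [-3.33577716e-01  1.17665908e-01  1.84179011e+00  1.59636809e-05
  1.18222069e+00  7.72227343e-01] [-0.74451296 -0.11754779  0.90698705] [-0.09345806 -0.04620143 -0.05545669] 0.04153028478573838
```

Request:
servo_tool:
  moves: [0,0,0.008,0,0,0,0,0,0.008,0,0,0,0,0,0.008,0,0,0,0,0,0.008,0,0,0,0,0,0.008,0,0,0]

```text
time: 6.3
ee_pos: [0.558, -0.0759, 0.1475]
eef_rot: [0.602, 0.371, 0.602, -0.371]
force: [0.9, -0.4, -1.0]
grip_width: 0.0331
```

Run:
```python
from h import *
s=ctrl.sense();print(s['ee_pos'],yaw(s),s['force'],s['ft_torque'],s['grip_width'])
```

```text
[ 0.55804887 -0.07586155  0.14753253] -1.1058425245899952 [ 0.88355815 -0.43039314 -1.04040185] [-0.19488895 -0.11506817 -0.04305761] 0.033127188304822225
```

Run:
```python
from h import *
W=np.load('w4.npz')['W']
for v in range(145,250,6):
  print(v,' '.join('%3d'%(1000*np.nan_to_num(W[v,u,2])) for u in range(225,285,3)))
print(W[196,252]*1000)
im=cv2.imread('pics/w4.png')[130:260,190:320];im2,_=snap('wrist');im2=cv2.cvtColor(im2,cv2.COLOR_RGB2BGR)
cv2.imwrite('pics/k.png',np.hstack([cv2.resize(im,(400,400)),cv2.resize(im2,(400,300))[:,:]] if 0 else [cv2.resize(im,(400,400)),cv2.resize(im2[:,64:448],(400,400))]))
print(ctrl.sense()['grip_width'])
```

```text
145  99  98  98  99  99 100  99 100 100  98  98  97  99  99  99  99  98 100 100 100
151  99  98  98  98  99  99  99 153 161 160 162 160 153  99  99 100  99  99 100  98
157  98  98  99 100 101  99 161 164 164 166 165 164 164 161  98 100  99  99  99  97
163  98  98 100  99  98  99 161 164 166 164 167 166 166 160 100 100  99  98  99 100
169 100 100  98 100 100  99 161 165 167 166 166 166 163 161  99  99  99  99 100 100
175  99  99  98  98  99  99 161 165 166 166 165 165 165 161  98  99  99  99  99  99
181  99  98  98  99  98 146 161 164 166 165 165 165 164 161 144  97  99  99  99 100
187 100 100  99  98 157 158 160 165 166 164 165 165 165 160 157 156 100  99  99  98
193  99  99 100 156 156 157 162 164 167 168 167 168 165 159 158 158 157  99 100  98
199 100  98  98 158 158 157 161 168 168 167 169 168 168 160 157 159 156  99  99  98
205  99 100  98  99 158 158 161 168 168 167 168 167 168 161 157 157  98 100 100 100
211  99 100  98  99  97 159 162 166 166 166 167 167 164 160 157  98  99 101 100 100
217  99  98  98 100  99  98 161 164 166 165 165 167 165 160 100  99  99 100  99  98
223  99  99 100 100  99 100 161 164 164 166 165 166 164 100  99  99 100  99  99  98
229 100  99  99  99  99  99 162 164 164 165 166 165 165  98 100  99  99  99  99 100
235  29  31  30  29 100  98 161 166 166 166 166 166 164  99  99  99  30  29  28  31
241  29  30  30  30  31  31  30 164 166 167 166 165 163  29  30  29  30  30  29  30
247  29  31  30  31  29  31  31  30  29  30  30  27  29  32  28  31  31  30  30  30
[562.04027894 -72.63972359 168.09455254]
0.033316942396823646
```

View pics/k.png

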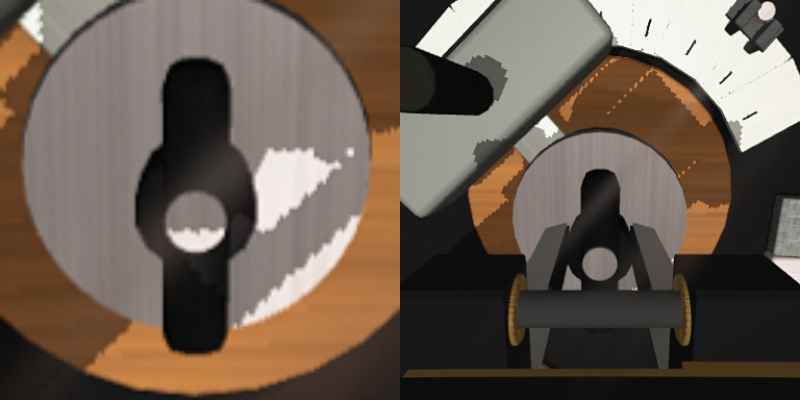

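Request:
servo_tool:
  moves: [0,0,0,0,0,0,0,0,0,0,0,0,0,0,0,-0.15,0,0,0,0,0,-0.3,0,0,0,0,0,-0.45,0,0,0,0,0,-0.6,0,0,0,0,0,-0.75,0,0]
  grip_force: 50

```text
time: 7.05
ee_pos: [0.5582, -0.076, 0.1475]
eef_rot: [0.684, 0.179, 0.684, -0.179]
force: [1.9, -1.9, -2.6]
grip_width: 0.033
```

Request:
servo_tool:
  moves: [0,0,0,-0.15,0,0,0,0,0,-0.3,0,0,0,0,0,-0.45,0,0,0,0,0,-0.6,0,0,0,0,0,-0.75,0,0,0,0,0,-0.75,0,0,0,0,0,-0.75,0,0]

```text
time: 7.75
ee_pos: [0.5584, -0.076, 0.1476]
eef_rot: [0.707, -0.025, 0.706, 0.025]
force: [3.7, -2.4, -5.3]
grip_width: 0.0328
```

```bash
cat > bar.py <<'E'
from h import *
import sys
s=ctrl.sense();print(s['time'],s['ee_pos'],'jaw yaw deg',np.degrees(yaw(s)),s['force'],s['ft_torque'],s['grip_width'],s['joints'][5])
im,d=snap('wrist',sys.argv[1]+'.png');W=cloud('wrist',d);np.savez(sys.argv[1],W=W,im=im)
c=np.array([.5585,-.0755]);r=np.hypot(W[...,0]-c[0],W[...,1]-c[1]);z=W[...,2]
u=np.arange(512)[None]+0*z;P=W[(r<.045)&(r>.018)&(z>.161)&(z<.170)][:,:2]-c
a=np.degrees(np.arctan2(P[:,1],P[:,0]));
import collections;h=np.histogram(a,bins=np.arange(-180,181,10));print([(int(b),int(k)) for k,b in zip(*h) if k>5])
P=W[(r<.19)&(r>.06)&(z>.110)&(z<.120)][:,:2].astype(np.float32)
if len(P): print('house',len(P),cv2.minAreaRect(P))
E
python3 bar.py b1
```

```text
7.75 [ 0.55839091 -0.07599852  0.14756122] jaw yaw deg 4.026872889960623 [ 3.65607835 -2.39229907 -5.33998141] [-0.61784044 -0.73739664  0.12937286] 0.03279251227987044 -0.4063542744030476
[(-160, 9), (-100, 41), (-90, 74), (-80, 22), (20, 169), (30, 7), (60, 9), (70, 142), (80, 457), (90, 522), (100, 423), (110, 110), (150, 22), (160, 158)]
house 21164 ((0.5961176156997681, 0.020787514746189117), (0.057152822613716125, 0.158329576253891), 68.54769134521484)
```

View pics/b1.png

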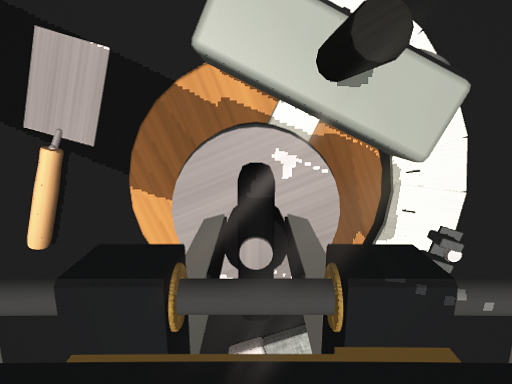

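Request:
servo_tool:
  moves: [0,0,0,0,0,0,0,0,0,0,0,0,0,0,0,0,0,0,0,0,0,0,0,0,0,0,0,0,0,0,0,0,0,0,0,0,0,0,0,0,0,0]
  fingers: -1

```text
time: 8.5
ee_pos: [0.558, -0.0756, 0.1476]
eef_rot: [0.707, -0.025, 0.707, 0.026]
force: [0.0, 0.2, -0.7]
grip_width: 0.0859
```

Request:
servo_tool:
  moves: [-0.15,0,0,0,0,0,-0.3,0,0,0,0,0,-0.42,0,0,0,0,0,-0.42,0,0,0,0,0,-0.42,0,0,0,0,0]

```text
time: 9.0
ee_pos: [0.5581, -0.0757, 0.2527]
eef_rot: [0.707, -0.026, 0.706, 0.025]
force: [0.5, 0.3, 0.5]
grip_width: 0.0942
```

```bash
python3 bar.py b2
python3 - <<'E'
from h import *
W=np.load('b2.npz')['W'];z=W[...,2];r=np.hypot(W[...,0]-.5975,W[...,1]-.0211)
P=W[(r<.03)&(z>.178)&(z<.192)][:,:2].astype(np.float32);print('grip top',len(P),cv2.minEnclosingCircle(P) if len(P) else 0)
a=np.radians(68.4);p=np.array([.5585,-.0755])+.105*np.array([np.cos(a),np.sin(a)]);print(p)
print(go([*p,.25],a-np.pi/2),go([*p,.154],a-np.pi/2))
E
```

```text
9.0 [ 0.55808155 -0.07570035  0.25270896] jaw yaw deg 4.141120202718973 [0.51310275 0.31539918 0.52542286] [-0.06227317 -0.09698987  0.01256464] 0.09420149770024881 -0.40838565106758284
[(-120, 6), (-110, 63), (-100, 132), (-90, 133), (-80, 99), (-70, 12), (70, 27), (80, 150), (90, 187), (100, 157), (110, 48)]
house 9717 ((0.595140814781189, 0.021149028092622757), (0.05605538189411163, 0.15782974660396576), 68.37773132324219)
grip top 995 ((0.595816433429718, 0.022415580227971077), 0.012004842050373554)
[0.59715308 0.02212653]
[0.005, 0.378, 0.187, 0.572, -0.002, -0.0] [0.389, 0.378, 0.187, 0.572, -0.002, -0.0]
```

Request:
servo_tool:
  moves: [0,0.19,0.09,0.19,0,0,0,0.35,0.17,0.38,0,0,0,0.38,0.185,0.57,0,0,0,0.38,0.185,0.57,0,0,0,0.38,0.185,0.57,0,0]

```text
time: 9.55
ee_pos: [0.5964, 0.0223, 0.2507]
eef_rot: [0.694, 0.131, 0.696, -0.131]
force: [0.9, -0.3, 0.5]
grip_width: 0.0938
```

Request:
servo_tool:
  moves: [0.15,0,0,0,0,0,0.3,0,0,0,0,0,0.39,0,0,0,0,0,0.39,0,0,0,0,0,0.39,0,0,0,0,0]

```text
time: 10.05
ee_pos: [0.5971, 0.0215, 0.1552]
eef_rot: [0.695, 0.132, 0.695, -0.132]
force: [0.2, 0.8, 1.4]
grip_width: 0.0937
```

Run:
```python
from h import *
s=ctrl.sense();print(s['ee_pos'],yaw(s),s['force'])
print(go([.5968,.0222,.154],np.radians(-21.6)))
```

```text
[0.59709185 0.02147002 0.15524306] -0.3754789562048753 [0.15283795 0.75550002 1.38546502]
[0.005, 0.002, -0.002, 0.002, -0.001, 0.0]
```

Request:
servo_tool:
  moves: [0,0,0,0,0,0,0,0,0,0,0,0,0,0,0,0,0,0,0,0,0,0,0,0,0,0,0,0,0,0,0,0,0,0,0,0,0,0,0,0,0,0,0,0,0,0,0,0]
  fingers: 1
  grip_force: 25

```text
time: 10.85
ee_pos: [0.5972, 0.0225, 0.155]
eef_rot: [0.695, 0.132, 0.695, -0.132]
force: [-0.2, -0.0, -0.1]
grip_width: 0.0332
```

Request:
servo_tool:
  moves: [0,0,0,0,0,0,0,0,0,0,0,0,0,0,0,0,0,0,0,0,0,0,0,0]

```text
time: 11.25
ee_pos: [0.5973, 0.0224, 0.155]
eef_rot: [0.695, 0.132, 0.695, -0.132]
force: [0.0, -0.0, -0.7]
grip_width: 0.0236
```

Run:
```python
from h import *
s=ctrl.sense();print(s['ee_pos'],yaw(s),s['force'],s['grip_width'])
v=s['ee_pos'][:2]-[.5585,-.0755];print(np.hypot(*v),np.degrees(np.arctan2(v[1],v[0])))
```

```text
[0.59727155 0.02242712 0.15503495] -0.3753617369055779 [ 0.004301   -0.04451479 -0.71834714] 0.02362696827223434
0.10532309636022717 68.40027208306157
```

Gripped at 23.6 mm, on the expected radius and angle. Swing 41° clockwise first.

Request:
servo_tool:
  moves: [0,-0.004,0.06,0.182,0,0,0,-0.017,0.119,0.364,0,0,0,-0.038,0.175,0.547,0,0,0,-0.067,0.2275,0.729,0,0,0,-0.103,0.2755,0.911,0,0,0,-0.103,0.2755,0.911,0,0,0,-0.103,0.2755,0.911,0,0]

```text
time: 11.95
ee_pos: [0.652, -0.0269, 0.1551]
eef_rot: [0.605, 0.366, 0.605, -0.366]
force: [1.8, -0.9, -0.3]
grip_width: 0.0239
```

```bash
cat > arc.py <<'E'
from h import *
s=ctrl.sense();c=np.array([.5585,-.0755]);v=s['ee_pos'][:2]-c;a=np.arctan2(v[1],v[0]);print('r,ang',np.hypot(*v),np.degrees(a),'yaw+90',np.degrees(yaw(s))+90,s['force'],s['grip_width'])
t=np.radians(-13.57);p=c+.105*np.array([np.cos(t),np.sin(t)])
print(go([*p,s['ee_pos'][2]],t-np.pi/2))
E
python3 arc.py
```

```text
r,ang 0.10537449867188921 27.47515699096675 yaw+90 27.647711589916213 [ 1.84183254 -0.89929606 -0.34989339] 0.023880477537239334
[0.0, -0.106, 0.275, 0.916, 0.0, -0.001]
```

Request:
servo_tool:
  moves: [0,-0.004,0.06,0.182,0,0,0,-0.017,0.119,0.364,0,0,0,-0.038,0.175,0.547,0,0,0,-0.067,0.2275,0.729,0,0,0,-0.103,0.2755,0.911,0,0,0,-0.103,0.2755,0.911,0,0,0,-0.103,0.2755,0.911,0,0]

```text
time: 12.65
ee_pos: [0.6611, -0.0997, 0.155]
eef_rot: [0.44, 0.555, 0.438, -0.554]
force: [4.0, -3.9, -2.2]
grip_width: 0.0234
```

```bash
python3 arc.py; python3 bar.py b3
python3 - <<'E'
from h import *
W=np.load('b3.npz')['W'];c=np.array([.5585,-.0755]);D=W-[*c,0];t=np.radians(-13.57)
R=np.array([[np.cos(t),np.sin(t)],[-np.sin(t),np.cos(t)]]);Q=D[...,:2]@R.T;z=W[...,2]
m=(z>.053)&(z<.063)&(abs(Q[...,1])<.03)&(Q[...,0]>.15)&(Q[...,0]<.19);print('prongs',m.sum(),np.histogram(Q[m][:,1],bins=np.arange(-.02,.021,.004)))
ys,xs=np.where((abs(Q[...,1])<.03)&(Q[...,0]>.13)&(Q[...,0]<.19)&(z>.03)&(z<.065));print(xs.min(),xs.max(),ys.min(),ys.max())
E
```

```text
r,ang 0.10542911069059642 -13.251435665179866 yaw+90 -13.247385825358506 [ 3.97089715 -3.90353635 -2.24715799] 0.023421890402660996
[-0.0, -0.002, 0.002, 0.007, 0.001, -0.002]
12.65 [ 0.6611219  -0.09966696  0.15504637] jaw yaw deg -103.2473858253585 [ 3.97089715 -3.90353635 -2.24715799] [-0.49174648 -0.62395031  0.13532623] 0.023421890402660996 1.4834818689738352
[]
house 13064 ((0.6641507148742676, -0.1002630740404129), (0.15860234200954437, 0.0478174202144146), 76.79690551757812)
prongs 525 (array([  0,  83, 136,  50,   0,   0,  76, 130,  50,   0]), array([-0.02 , -0.016, -0.012, -0.008, -0.004,  0.   ,  0.004,  0.008,
        0.012,  0.016,  0.02 ]))
222 292 92 165
```

Run:
```python
from h import *
im=cv2.imread('pics/b3.png')[80:180,190:320];cv2.imwrite('pics/b3c.png',cv2.resize(im,(780,600),interpolation=cv2.INTER_CUBIC))
```

```text
(no output)
```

View pics/b3c.png

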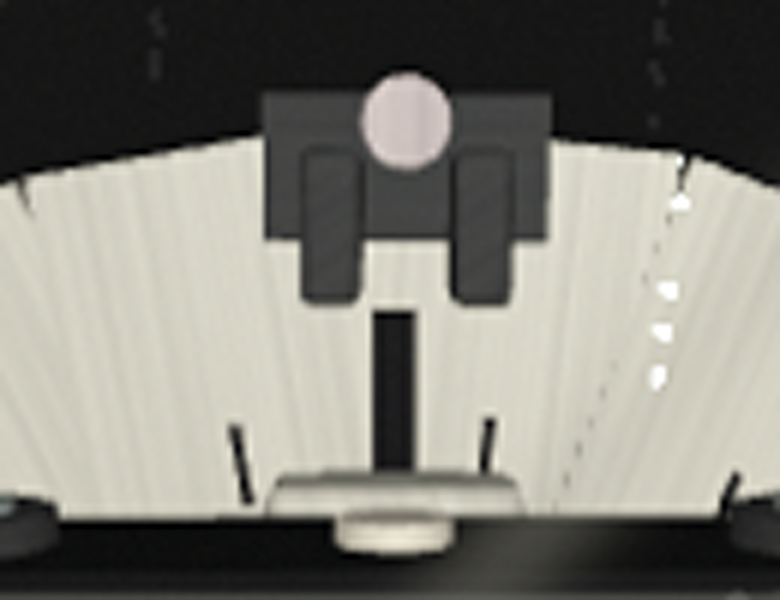

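Request:
servo_tool:
  moves: [0,0,0.004,0.01,0,0,0,0,0.004,0.01,0,0,0,0,0.004,0.01,0,0,0,0,0.004,0.01,0,0,0,0,0.004,0.01,0,0]

```text
time: 13.2
ee_pos: [0.6611, -0.1, 0.1551]
eef_rot: [0.437, 0.556, 0.436, -0.556]
force: [4.0, -3.1, -2.8]
grip_width: 0.0237
```

```bash
cat > ptr.py <<'E'
from h import *
import sys
# pointer (dark, z~.042) & prongs tangential position in the clip frame
s=ctrl.sense();im,d=snap('wrist',sys.argv[1]+'.png');W=cloud('wrist',d);np.savez(sys.argv[1],W=W,im=im)
c=np.array([.5585,-.0755]);t=np.radians(-13.57);R=np.array([[np.cos(t),np.sin(t)],[-np.sin(t),np.cos(t)]]);Q=(W[...,:2]-c)@R.T;z=W[...,2]
m=(z>.054)&(z<.063)&(abs(Q[...,1])<.025)&(Q[...,0]>.155)&(Q[...,0]<.175);q=Q[m][:,1];print('prongs',m.sum(),np.percentile(q,[2,98]) if m.any() else '','mid',np.percentile(q,[2,98]).mean() if m.any() else '')
m=(im.max(2)<70)&(z>.033)&(z<.048)&(abs(Q[...,1])<.012)&(Q[...,0]>.137)&(Q[...,0]<.153);q=Q[m][:,1];print('pointer',m.sum(),np.percentile(q,[2,50,98]) if m.any() else '')
print(s['time'],s['ee_pos'],s['force'],s['grip_width'])
E
python3 ptr.py p1; python3 arc.py
```

```text
prongs 446 [-0.01457174  0.01292999] mid -0.0008208735446072367
pointer 116 [-0.00127414  0.00042615  0.00294787]
13.2 [ 0.6610549  -0.09997792  0.15507475] [ 4.03380068 -3.12089827 -2.7759771 ] 0.023653206668910614
r,ang 0.10545395498276686 -13.446520070064508 yaw+90 -13.725821574634168 [ 3.88961991 -1.55906032 -2.37757068] 0.02366982410803123
[-0.0, -0.002, 0.001, -0.003, 0.0, -0.002]
```

Request:
servo_tool:
  moves: [0,0,0.005,0.005,0,0,0,0,0.005,0.005,0,0,0,0,0.005,0.005,0,0,0,0,0.005,0.005,0,0,0,0,0.005,0.005,0,0]

```text
time: 13.75
ee_pos: [0.6608, -0.101, 0.1551]
eef_rot: [0.436, 0.557, 0.435, -0.557]
force: [5.0, -1.5, -3.0]
grip_width: 0.0233
```

```bash
python3 ptr.py p2; python3 arc.py
```

```text
prongs 436 [-0.01422855  0.01259244] mid -0.0008180540923082204
pointer 124 [-0.00324632 -0.00072662  0.00179681]
13.75 [ 0.660818   -0.10097366  0.15507068] [ 5.01676237 -1.45186893 -3.02169391] 0.02330767130385374
r,ang 0.10542360766495659 -13.965519997710542 yaw+90 -13.962106323754213 [ 4.63608397 -1.47305328 -2.20851985] 0.024109628789570046
[-0.0, -0.002, -0.003, -0.009, -0.0, -0.002]
```

Pointer and gap centre now agree within 0.1 mm. Release and rise.

Request:
servo_tool:
  moves: [0,0,0,0,0,0,0,0,0,0,0,0,0,0,0,0,0,0,0,0,0,0,0,0,0,0,0,0,0,0,0,0,0,0,0,0,0,0,0,0,0,0]
  fingers: -1

```text
time: 14.5
ee_pos: [0.6603, -0.1019, 0.1551]
eef_rot: [-0.434, -0.558, -0.435, 0.558]
force: [1.2, -1.3, 0.5]
grip_width: 0.0763
```

Request:
servo_tool:
  moves: [-0.15,0,0,0,0,0,-0.3,0,0,0,0,0,-0.38,0,0,0,0,0,-0.38,0,0,0,0,0,-0.38,0,0,0,0,0]

```text
time: 15.0
ee_pos: [0.6601, -0.1019, 0.2494]
eef_rot: [-0.434, -0.558, -0.435, 0.558]
force: [-0.8, -0.1, -0.5]
grip_width: 0.094
```

```bash
python3 ptr.py p3
python3 - <<'E'
from h import *
s=ctrl.sense();print(s['joints'],np.degrees(yaw(s)));print(go([.5585,-.0755,.25],np.radians(4)),go([.5585,-.0755,.25],np.radians(-40)))
E
```

```text
prongs 256 [-0.013743    0.01298883] mid -0.00037708645584250914
pointer 72 [-0.00292721 -0.00062564  0.00167527]
15.0 [ 0.66006011 -0.10192595  0.24939937] [-0.78593688 -0.12117976 -0.54265043] 0.09399072072770873
[-3.22602800e-01  2.65127100e-01  1.48114471e+00 -2.90814056e-05
  1.39814002e+00  1.49559945e+00] -104.17504167378509
[-0.006, -0.418, -0.003, -2.404, -0.004, 0.002] [-0.006, -0.418, -0.003, -1.426, -0.002, 0.003]
```

Request:
servo_tool:
  moves: [0,-0.15,0,-0.19,0,0,0,-0.3,0,-0.38,0,0,0,-0.42,0,-0.57,0,0,0,-0.42,0,-0.76,0,0,0,-0.42,0,-0.95,0,0,0,-0.42,0,-1,0,0,0,-0.42,0,-1,0,0]

```text
time: 15.75
ee_pos: [0.5575, -0.0759, 0.2478]
eef_rot: [0.614, 0.349, 0.616, -0.349]
force: [0.2, 0.4, 0.1]
grip_width: 0.094
```

Request:
servo_tool:
  moves: [0,0,0,-0.19,0,0,0,0,0,-0.38,0,0,0,0,0,-0.57,0,0,0,0,0,-0.76,0,0,0,0,0,-0.95,0,0,0,0,0,-1,0,0,0,0,0,-1,0,0]

```text
time: 16.45
ee_pos: [0.5579, -0.0761, 0.2486]
eef_rot: [0.701, 0.088, 0.703, -0.087]
force: [0.2, 0.1, -0.2]
grip_width: 0.0938
```

Run:
```python
from h import *
s=ctrl.sense();print(s['ee_pos'],np.degrees(yaw(s)));print(go([.5585,-.0755,.25],np.radians(4)),go([.5585,-.0755,.148],np.radians(4)))
```

```text
[ 0.55793756 -0.07607241  0.24856678] -14.237471815070275
[-0.006, 0.003, 0.002, -0.405, -0.003, -0.001] [0.402, 0.003, 0.003, -0.405, -0.003, -0.001]
```

Request:
servo_tool:
  moves: [0,0.003,0.002,-0.19,0,0,0,0.003,0.002,-0.38,0,0,0.1,0.003,0.002,-0.405,0,0,0.25,0.003,0.002,-0.405,0,0,0.4,0.003,0.002,-0.405,0,0,0.4,0.003,0.002,-0.405,0,0,0.4,0.003,0.002,-0.405,0,0]

```text
time: 17.15
ee_pos: [0.5589, -0.0755, 0.1498]
eef_rot: [0.706, -0.024, 0.707, 0.025]
force: [0.7, -0.8, 1.1]
grip_width: 0.0938
```

Request:
servo_tool:
  moves: [0,0,0,0,0,0,0,0,0,0,0,0,0,0,0,0,0,0,0,0,0,0,0,0,0,0,0,0,0,0,0,0,0,0,0,0,0,0,0,0,0,0,0,0,0,0,0,0]
  fingers: 1
  grip_force: 50

```text
time: 17.95
ee_pos: [0.5587, -0.0757, 0.1499]
eef_rot: [0.706, -0.025, 0.707, 0.025]
force: [-7.6, -0.5, 4.4]
grip_width: 0.0335
```

Request:
servo_tool:
  moves: [0,0,0,0,0,0,0,0,0,0,0,0,0,0,0,0,0,0]

```text
time: 18.25
ee_pos: [0.5586, -0.0757, 0.15]
eef_rot: [0.706, -0.025, 0.707, 0.025]
force: [-4.9, -0.4, 3.7]
grip_width: 0.0331
```

```bash
python3 bar.py c1
```

```text
18.25 [ 0.5586317  -0.07566073  0.14998057] jaw yaw deg 4.057019513466388 [-4.9160891  -0.40942218  3.74603201] [-0.128018    0.77928968  0.01974067] 0.033118474972259566 -0.4061020052416401
[(-100, 19), (-90, 36), (-80, 10), (20, 156), (30, 11), (60, 9), (70, 144), (80, 438), (90, 509), (100, 409), (110, 103), (150, 49), (160, 112)]
house 9303 ((0.6685969233512878, -0.05934743583202362), (0.07564102858304977, 0.058040354400873184), 76.25918579101562)
```

Request:
servo_tool:
  moves: [0,0,0,0.15,0,0,0,0,0,0.3,0,0,0,0,0,0.45,0,0,0,0,0,0.6,0,0,0,0,0,0.75,0,0,0,0,0,0.9,0,0,0,0,0,1,0,0,0,0,0,1,0,0]

```text
time: 19.1
ee_pos: [0.5586, -0.0757, 0.15]
eef_rot: [0.662, 0.247, 0.663, -0.248]
force: [-5.3, -0.7, 3.1]
grip_width: 0.033
```

Request:
servo_tool:
  moves: [0,0,0,0.15,0,0,0,0,0,0.3,0,0,0,0,0,0.4,0,0,0,0,0,0.5,0,0,0,0,0,0.5,0,0,0,0,0,0.5,0,0]

```text
time: 19.7
ee_pos: [0.5587, -0.0757, 0.15]
eef_rot: [0.601, 0.372, 0.602, -0.372]
force: [-4.4, 0.1, 2.6]
grip_width: 0.033
```

```bash
python3 bar.py c2; python3 ptr.py c3
```

```text
19.7 [ 0.55865183 -0.07569965  0.14998887] jaw yaw deg -63.4483945333445 [-4.3541718   0.10624493  2.56246896] [-0.10216193  0.99126749 -0.07639892] 0.03299233328522261 0.7720159994964468
[(-170, 9), (-160, 50), (-150, 22), (-90, 7), (-50, 104), (-40, 60), (0, 98), (10, 400), (20, 496), (30, 441), (40, 144), (50, 9), (80, 9), (90, 153)]
house 20653 ((0.658860981464386, -0.10007812082767487), (0.15895920991897583, 0.057622410356998444), 75.9661636352539)
prongs 658 [-0.01372     0.01337268] mid -0.00017365628814366724
pointer 0 
19.75 [ 0.55865044 -0.07567923  0.14998068] [-4.89413437  0.23645239  3.05631717] 0.03299475640522055
```

Request:
servo_tool:
  moves: [0,0,0,0.07,0,0,0,0,0,0.14,0,0,0,0,0,0.21,0,0,0,0,0,0.28,0,0,0,0,0,0.28,0,0,0,0,0,0.28,0,0]

```text
time: 20.4
ee_pos: [0.5586, -0.0757, 0.15]
eef_rot: [0.557, 0.435, 0.558, -0.436]
force: [-5.1, -1.2, 2.5]
grip_width: 0.0329
```

```bash
python3 bar.py c4
```

```text
20.4 [ 0.55864762 -0.07566332  0.14996475] jaw yaw deg -76.02697201476448 [-5.08811489 -1.20187665  2.49095002] [-0.09276891  0.92521028  0.07080044] 0.03286444624450038 0.9916534484244149
[(-180, 19), (-170, 50), (-160, 12), (-60, 162), (-50, 10), (-20, 11), (-10, 163), (0, 455), (10, 498), (20, 382), (30, 84), (70, 53), (80, 108)]
house 20756 ((0.6588318943977356, -0.10015314072370529), (0.15827299654483795, 0.05694659426808357), 76.17252349853516)
```

Request:
servo_tool:
  moves: [0,0,0,0.07,0,0,0,0,0,0.14,0,0,0,0,0,0.21,0,0,0,0,0,0.25,0,0,0,0,0,0.25,0,0,0,0,0,0.25,0,0]

```text
time: 21.05
ee_pos: [0.5587, -0.0757, 0.15]
eef_rot: [0.511, 0.488, 0.512, -0.488]
force: [-5.6, -0.0, 3.3]
grip_width: 0.0332
```

```bash
python3 bar.py c5;  python3 ptr.py c6
```

```text
21.05 [ 0.55865329 -0.07567963  0.14998233] jaw yaw deg -87.26152282944733 [-5.56871036e+00 -1.55170516e-03  3.26525657e+00] [-0.08235781  0.92653146  0.10130201] 0.03324077390809151 1.1877486903638743
[(-180, 46), (-170, 9), (-70, 175), (-30, 21), (-20, 203), (-10, 472), (0, 494), (10, 349), (20, 58), (60, 88), (70, 81), (170, 24)]
house 21494 ((0.6589694619178772, -0.09990985691547394), (0.15889433026313782, 0.05705616623163223), 76.1873550415039)
prongs 0  mid 
pointer 0 
21.1 [ 0.55864471 -0.07570758  0.1499945 ] [-4.48114583 -0.69027965  2.91010876] 0.032940274058267285
```

Request:
servo_tool:
  moves: [0,0,0,0,0,0,0,0,0,0,0,0,0,0,0,0,0,0,0,0,0,0,0,0,0,0,0,0,0,0,0,0,0,0,0,0,0,0,0,0,0,0]
  fingers: -1

```text
time: 21.85
ee_pos: [0.5592, -0.0756, 0.1501]
eef_rot: [0.512, 0.488, 0.512, -0.488]
force: [-0.1, -0.6, -0.1]
grip_width: 0.0856
```

Request:
servo_tool:
  moves: [-0.15,0,0,0,0,0,-0.3,0,0,0,0,0,-0.45,0,0,0,0,0,-0.5,0.16,0,0.1,0,0,-0.5,0.32,0,0.3,0,0,-0.5,0.4,0,0.37,0,0,-0.5,0.4,0,0.37,0,0,-0.5,0.4,0,0.37,0,0]

```text
time: 22.65
ee_pos: [0.6586, -0.0708, 0.2745]
eef_rot: [-0.436, -0.556, -0.436, 0.557]
force: [0.5, -0.7, 0.1]
grip_width: 0.0943
```

```bash
python3 bar.py d0; python3 ptr.py d1
python3 - <<'E'
from h import *
im=cv2.imread('pics/d1.png');cv2.imwrite('pics/d1v.png',im)
E
```

```text
22.65 [ 0.65862655 -0.07084907  0.27446727] jaw yaw deg -103.86585335490908 [ 0.4526695  -0.69433682  0.14479062] [ 0.04412855 -0.04492373 -0.00361078] 0.09428566200656643 1.5348727620311566
[(-180, 71), (-170, 44), (-30, 7), (-20, 58), (-10, 129), (0, 136), (10, 86), (20, 14), (160, 19), (170, 63)]
house 7423 ((0.6582629084587097, -0.10048453509807587), (0.1591721922159195, 0.05727759376168251), 76.14892578125)
prongs 217 [-0.01414581  0.01312691] mid -0.0005094505088104771
pointer 70 [-0.00297949 -0.00050046  0.0019105 ]
22.7 [ 0.65828413 -0.070871    0.27468059] [-0.12844589 -0.29405851  0.55501375] 0.09390444666468642
```

View pics/d1v.png

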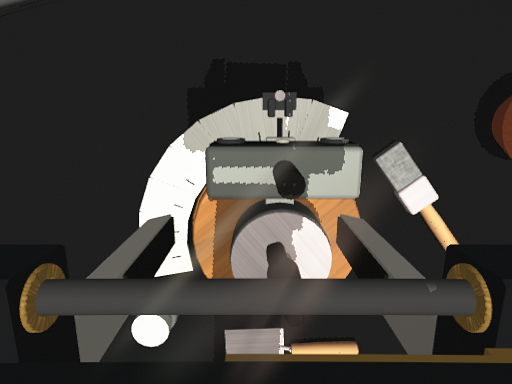

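```bash
python3 -c "
from workcell import ctrl
s=ctrl.sense();print(s['qd'].round(3));print(ctrl.hand_in())"
```

```text
[ 0.    -0.008  0.002  0.001 -0.001  0.006]
the job is handed in; nothing more can be done
None
```

The knob was loosened, the head set on the mark and the knob retightened. I handed the job in at about 22.7 s of the 72 s allowed, and no verdict was reported.

- **Loosening:** I turned the knob about 67° (1.18 rad) anticlockwise. The housing's measured angle stayed the same while I did this.
- **Swinging:** I moved the head about 82° clockwise by its grip, until the pointer and the middle of the clip's gap agreed to about 0.1 mm.
- **Retightening:** I turned the knob clockwise to 0.42 rad past where it was found. With slip starting at about -0.05, that should leave the screw below -0.02 and the slip at most about 0.37 rad (limit 0.8). The gripper and the bar both show this angle.

**Last checks:** After release, the pointer was within about 0.5 mm of the gap's middle (limit 6 mm), and the housing was still at about -13.8°. The gripper was open and clear of everything, with near-zero force.

**Not confirmed:**
- The moment reading during tightening rose only from about 0.02 to 0.10 N m, not clearly to the clutch's 0.26. The clutch slip is therefore inferred from the knob's angle, not felt.
- I did not re-measure the bystanders. I saw no contact with them, and those in the last picture looked undisturbed.
- My circle fit of the wooden foot put the axis about 6 mm off the other measurements. I used the axis that the housing, grip and knob agreed on.

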